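# Load the tasting tray from the oak plank

### The arm

A 6-joint arm with a two-finger parallel gripper is mounted at the origin on the work surface. World frame = base frame: x ahead of the robot, y to its left, z up, the work surface at z = 0. Lengths are in m, angles in rad, forces in N, time in s.
With the tool pointing down it reaches from about 0.325 to 0.85 m from the base axis. Payload 15.5 kg.
Tool frame: the origin (TCP) lies on the centre line of the jaws, within the pads' length; the fingertips stand 19 mm ahead of it and the grasp point (between the pads) is the TCP; z points along the fingers, y is the direction in which the jaws open and shut (so a half turn about z gives the same grasp; the last joint's range is limited). The gripper opens to 91 mm and grips with 3 to 60 N. Pads are 32 mm wide; open, the fingers measure 118 mm over their backs; the gripper's body (76 mm by 178 mm) begins 60 mm behind the grasp point.
Start: joints at [-1.286, 0.494, 1.345, -0, 1.302, -0.096], TCP at [0.232, -0.58, 0.233] pointing down, gripper open.
Joint ranges: [-2.91, 2.91], [-0.82, 2.16], [0.22, 2.67], [-1.22, 4.37], [0.12, 2.79], [-3.08, 3.08]. Speed limits (rad/s): [1.89, 1.89, 2.57, 3.01, 3.01, 3.01].

### API

Orientations are given as a unit quaternion [w, x, y, z].
In Python, from cell import * gives the robot as it stands.
- The arm moves only by the shell command python3 -m creep 'ROWS' [OPENING] [FORCE]. ROWS is JSON, a list of rows, each an object with "delta_pos": the shift along the tool's x, y, z in m, a list of three; "delta_rot": the turn, a rotation vector about the tool's x, y, z in rad, a list of three. In form: [{"delta_pos": [x, y, z], "delta_rot": [rx, ry, rz]}, ...]. A call has 1 to 12 rows; each row is the pose to reach, as a shift and turn from the pose commanded when the call began, along the tool's axes at that moment; what a row does not reach only later rows make up. A row lasts 1/8 s, in which the tool goes at most 62.5 mm and 10.7 degrees, less where a joint would pass 70% of its speed; a pose out of reach is approached as far as the arm can. A call with a gripper value outside its range is refused whole. OPENING is the opening in per cent of the stroke, from 0 (shut) to 100 (fully open), set as the call begins (- or left out, the last holds). The fingers move at their own pace and stop on an object; FORCE is the grip in N (left out, the last holds). Time passes only in rows, so rows that repeat a pose let the fingers close. It gives the time, the measured TCP pose, the force and the opening at its end, in the units of the state.
- get_obs(): the state, without advancing time (a new reading comes with each control period).
- snapshot(name): name is "scene" or "side" or "wrist"; returns (picture, depth): 480x640x3 uint8, red, green, blue; 480x640 float32, m along the optical axis (not along the pixel's ray), 0 where there is no reading.
- camera_params(name): a dict with "camera_matrix" (3x3 intrinsics, pixels), "dist_coeffs" ([k1, k2, p1, p2, k3] as OpenCV has them; the pictures are not rectified), "extrinsics" (4x4, takes a point from world to camera coordinates); the wrist camera has in their place "tool_from_camera" (4x4, takes a point from camera to tool coordinates, whose origin is the TCP and whose axes are the flange's). Camera axes: x right, y up, looking along -z (the intrinsics and any distortion apply to the point x, -y, -z); pixel columns grow to the right and rows downward; lengths in m; the calibration is good to about 2 mm. A picture is of the moment at which its call begins: read the wrist's pose just before it. camera_params takes no time and is no camera call.
- job_done(): hands the job in, once; it reports no verdict.
Trained networks look in the newest picture that a camera, given by its name, has taken for a name from the list of things; names that differ only in an ending like _2 or _b are one class to them, and where a whole thing is asked for, a point or a joint stands for the part that bears it (a point fixed in the world has none). Each returns a list of dicts, best first, with "confidence" (0 to 1); they miss things now and then, are a little off and sometimes report something else, mostly with a low value. They report only what shows in the picture. A call takes as long as a camera call. They do not tell look-alikes from the thing itself.
- boxes_of(camera, thing): "point" ([column, row] as shares, 0 to 1, of the picture: columns of its width, rows of its height, amid what is visible of it).
- place_of(camera, thing): "point" ([column, row] as shares, 0 to 1, of the picture: columns of its width, rows of its height: a listed point, or the origin of a listed thing).
The state is a dict: "time_s": time; "joint_pos": joint angles; "joint_vel": joint speeds; "tau": joint torques, N m; "position": TCP position; "tool_rot": TCP orientation; "ft_force": force on the tool from outside, world axes, zero at the start; "wrist_torque": the same for the moment, N m; "finger_gap": finger opening in m.
Only numpy, scipy, OpenCV 4.12 (cv2) and the standard library are available. Lean on these libraries where they do the work, as an engineer would, in place of code of your own. Each camera call takes 0.05 s, during which the arm holds its last target. There are 200 camera calls.

### The job

Load the brown carrying tray: lay the walnut coaster flat in the middle of the green pad and stand the short copper-coloured cup centrally on it, stand the tall copper-coloured cup inside the brass ring, and stand the cork-topped glass vial upright inside the blue collar without tipping it over or dropping it. Leave the steel cup, the black-capped vial and the slate coaster where they are.

Things in the scene. Friction and masses are not known exactly. Their poses are not given: they have to be found in the camera images.
- tall_cup: Tall copper-coloured aluminium cup, open at the top, round: 90 mm high, outside diameter 50 mm at the rim narrowing to 44 mm at the foot, wall 2.5 mm, about 110 g. Stands upright on the oak surface. Origin: centre of its underside, z up along its axis.
- short_cup: Short, wide copper-coloured aluminium cup, open at the top, round: 55 mm high, outside diameter 58 mm at the rim, 54 mm at 14 mm height, 44 mm at the foot, wall 2.5 mm, about 90 g. Stands upright on the oak surface. Origin: centre of its underside, z up along its axis.
- cork_vial: Sample vial of clear glass closed with a light-brown cork: body 32 mm diameter up to 66 mm height, then a neck; 92 mm high with the cork (the cork is a wide stopper, 30 mm diameter, from 76 mm up), about 80 g. Stands upright on the oak surface. Origin: centre of its underside, z up along its axis.
- walnut_coaster: Dark-brown walnut coaster, a flat square block 62 x 62 x 14 mm, about 50 g, lying on the oak surface. Origin: centre of its underside, z up, x and y square to its edges. At the start it is turned at most 0.4 rad from square to the room.
- green_pad: Plain flat green plate, one of three inserts in the brown carrying tray. Its top is 12 mm above the oak surface, level with the tray's low rim. It sits fixed in the tray, its underside 8 mm above the oak surface; it is a 104 mm square, 4 mm thick plate. Origin: centre of the plate's underside, z up, x and y along the plate's edges (y along the long side of the tray).
- brass_ring: Black insert plate with a low upright brass ring in its middle: ring 66 mm inside, 76 mm outside diameter, standing 10 mm above the plate (its upper edge is 14 mm above the origin). It sits fixed in the tray, its underside 8 mm above the oak surface; it is a 104 mm square, 4 mm thick plate. Origin: centre of the plate's underside, z up, x and y along the plate's edges (y along the long side of the tray).
- blue_collar: White insert plate with a square blue collar in its middle, open at the top: 54 mm square inside, 64 mm outside, standing 20 mm above the plate (upper edge 24 mm above the origin). It sits fixed in the tray, its underside 8 mm above the oak surface; it is a 104 mm square, 4 mm thick plate. Origin: centre of the plate's underside, z up, x and y along the plate's edges (y along the long side of the tray).
- steel_cup: Look-alike: a tall cup of the same shape and size as the tall copper-coloured one (90 mm high, 50 mm at the rim) but silver-grey steel. It stays where it stands. Origin: centre of its underside, z up along its axis.
- black_vial: Look-alike: a clear glass vial of the same shape and size as the cork-topped one (92 mm high, 32 mm diameter) but with a black cap, 30 mm diameter. It stays where it stands. Origin: centre of its underside, z up along its axis.
- slate_coaster: Look-alike: a grey slate coaster of the same shape and size as the walnut one (62 x 62 x 14 mm). It stays where it lies. Origin: centre of its underside, z up, x and y square to its edges.
There are look-alikes about, which are no part of the job. What is shaped like the black_vial but pink is not meant.

How it is judged:
By the outcome, as a careful person would: the job done as asked, in the order asked, and still so for the second after the job is handed in, with the robot touching nothing.
It also fails if it takes over 112 s, if anything falls off the work surface, if the arm or the gripper's body presses on something with over 40 N, if the wrist force passes 120 N, or if a joint passes its speed limit or range.

## Working session

There is one attempt and no reset: what is moved stays moved. The work goes in short steps, Python scripts to look and compute and a shell command to move; the robot and the scene stay as the last step left them, time stands still between calls to the robot, and variables do not carry over. Pictures are saved under pics/ and viewed, about 12 in all and at most 16, crops included, and the job is handed in when it is done.

```bash
ls; mkdir -p pics; python3 - <<'E'
from cell import *
import cv2
o=get_obs();print(o)
for n in("scene","side","wrist"):
    p,d=snapshot(n);cv2.imwrite(f"pics/{n}0.png",p[:,:,::-1])
    c=camera_params(n);print(n,c)
E
```

```text
pics
{'time_s': 0.0, 'joint_pos': array([-1.28650625e+00,  4.94199105e-01,  1.34613147e+00, -7.04291564e-06,
        1.30247135e+00, -9.54783508e-02]), 'joint_vel': array([-0.00019333, -0.00024302, -0.00057092,  0.00016599, -0.00017221,
        0.00056096]), 'tau': array([-1.95356952e-03, -8.78829432e+01, -3.81852579e+01,  7.05677737e-02,
        5.31031250e-02, -9.07337949e-05]), 'position': array([ 0.23160593, -0.58012703,  0.23232823]), 'tool_rot': array([-6.01623475e-04,  9.82025739e-01,  1.88746077e-01, -6.03761879e-05]), 'ft_force': array([ 0.69438663, -0.38733184, -0.28898024]), 'wrist_torque': array([-0.01162449,  0.02172035, -0.00218218]), 'finger_gap': 0.09147574276245943}
scene {'camera_matrix': array([[452.78062092,   0.        , 310.45784732],
       [  0.        , 452.78062092, 239.56225144],
       [  0.        ,   0.        ,   1.        ]]), 'dist_coeffs': array([-0.08041269,  0.        ,  0.        ,  0.        ,  0.        ]), 'extrinsics': array([[-0.42249426,  0.90636188,  0.00259738,  0.27117493],
       [-0.707699  , -0.33167665,  0.62382107,  0.36492336],
    
[... 566 characters left out ...]
1.03254507],
       [ 0.        ,  0.        ,  0.        ,  1.        ]])}
wrist {'camera_matrix': array([[379.27499933,   0.        , 314.67901777],
       [  0.        , 379.27499933, 240.5701271 ],
       [  0.        ,   0.        ,   1.        ]]), 'dist_coeffs': array([-0.0558844,  0.       ,  0.       ,  0.       ,  0.       ]), 'tool_from_camera': array([[ 4.03791777e-04,  9.63872939e-01,  2.66362148e-01,
         7.46535866e-02],
       [ 9.99999517e-01, -1.50542505e-04, -9.71188053e-04,
         9.17612523e-04],
       [-8.96003059e-04,  2.66362411e-01, -9.63872535e-01,
        -1.50903339e-01],
       [ 0.00000000e+00,  0.00000000e+00,  0.00000000e+00,
         1.00000000e+00]])}
```

View pics/scene0.png

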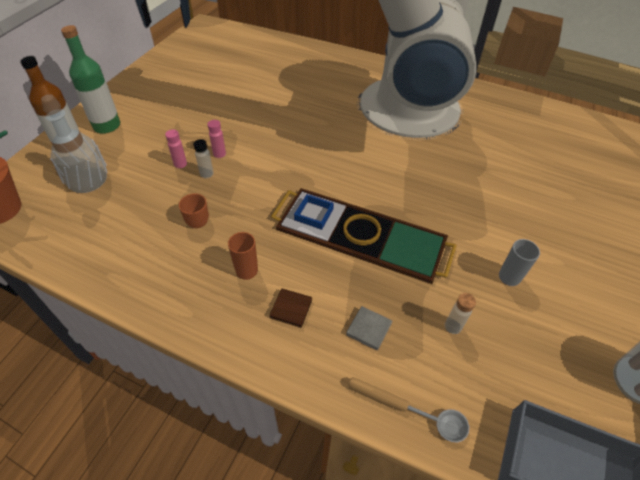

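View pics/side0.png

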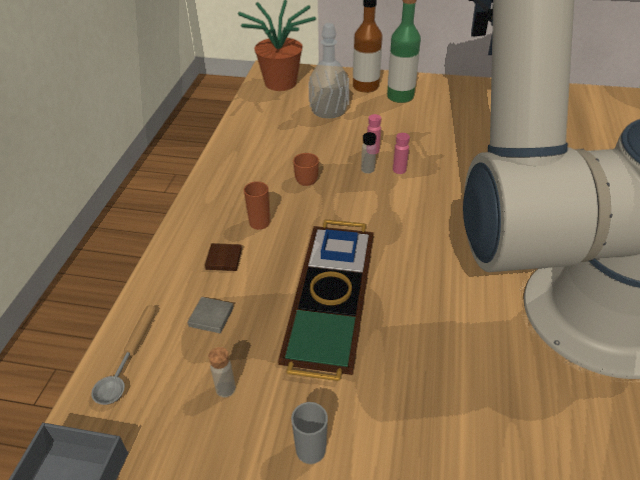

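The scene picture shows the tray: blue collar at (313,212), ring (362,229) and green pad (413,248). It also shows the tall cup (243,256), short cup (194,211), walnut coaster (291,308), cork vial (460,312), slate coaster (369,327), steel cup (518,262) and black vial (203,157). The side picture agrees.

```bash
cat > h.py <<'E'
from cell import *
import numpy as np, cv2
from scipy.spatial.transform import Rotation as R
def cam(n,o=None):
    c=camera_params(n);K=c["camera_matrix"];D=c["dist_coeffs"]
    if n=="wrist":
        o=o or get_obs();T=np.eye(4);q=o["tool_rot"];T[:3,:3]=R.from_quat([*q[1:],q[0]]).as_matrix();T[:3,3]=o["position"]
        W=T@c["tool_from_camera"]
    else: W=np.linalg.inv(c["extrinsics"])
    return K,D,W
def ray(C,uv):
    K,D,W=C
    u=cv2.undistortPoints(np.array(uv,float).reshape(-1,1,2),K,D)[:,0]
    d=np.c_[u[:,0],-u[:,1],-np.ones(len(u))]
    return W[:3,3],d@W[:3,:3].T
def plane(C,uv,z):
    o,d=ray(C,uv); return o+d*((z-o[2])/d[:,2])[:,None]
def cloud(C,d):
    K,D,W=C; v,u=np.nonzero(d>0)
    o,r=ray(C,np.c_[u,v]); return u,v,o+r*d[v,u][:,None]
E
python3 - <<'E'
from h import *
Z=dict(tall_cup=0,short_cup=0,cork_vial=0,walnut_coaster=0,steel_cup=0,black_vial=0,slate_coaster=0,green_pad=.008,brass_ring=.008,blue_collar=.008)
for n in("scene","side"):
    snapshot(n);C=cam(n)
    for t,z in Z.items():
        for r in place_of(n,t)[:3]:
            uv=np.array(r["point"])*[640,480]; print(n,t,round(r["confidence"],2),uv.round(),plane(C,uv,z)[0].round(4))
E
```

```text
scene tall_cup 0.59 [247. 266.] [ 0.6525 -0.1323  0.    ]
scene tall_cup 0.47 [508. 276.] [0.4556 0.3432 0.    ]
scene short_cup 0.84 [198. 219.] [ 0.5906 -0.2905  0.    ]
scene cork_vial 0.63 [450. 325.] [0.6115 0.2643 0.    ]
scene walnut_coaster 0.66 [292. 312.] [ 0.7076 -0.0071  0.    ]
scene steel_cup 0.57 [506. 275.] [0.4545 0.3398 0.    ]
scene black_vial 0.94 [221. 153.] [ 0.3852 -0.3606 -0.    ]
scene black_vial 0.84 [207. 176.] [ 0.4693 -0.3484 -0.    ]
scene black_vial 0.62 [180. 164.] [ 0.4594 -0.4312  0.    ]
scene slate_coaster 0.55 [367. 327.] [0.6769 0.1279 0.    ]
scene green_pad 0.56 [412. 251.] [0.4831 0.1521 0.008 ]
scene green_pad 0.22 [291. 310.] [ 0.7071 -0.0085  0.008 ]
scene brass_ring 0.76 [362. 232.] [0.4811 0.042  0.008 ]
scene brass_ring 0.67 [198. 223.] [ 0.6042 -0.2805  0.008 ]
scene blue_collar 0.86 [314. 216.] [ 0.4825 -0.0669  0.008 ]
side tall_cup 0.62 [260. 222.] [ 0.6608 -0.1302  0.    ]
side tall_cup 0.46 [331. 288.] [0.4826 0.0293 0.    ]
side short_cup 0.7 [304. 179.] [ 0.5997 -0.2892  0.    ]
side cork_vial 0.72 [229. 389.] [0.6053 0.2715 0.    ]
side walnut_coaster 0.81 [222. 260.] [ 0.705  -0.0063  0.    ]
side walnut_coaster 0.18 [319. 336.] [0.4833 0.1428 0.    ]
side steel_cup 0.83 [308. 445.] [0.4623 0.3421 0.    ]
side black_vial 0.88 [400. 167.] [ 0.3898 -0.3725 -0.    ]
side black_vial 0.78 [372. 154.] [ 0.4596 -0.4139  0.    ]
side black_vial 0.56 [370. 166.] [ 0.4576 -0.3647  0.    ]
side green_pad 0.76 [320. 337.] [0.4805 0.1503 0.008 ]
side brass_ring 0.65 [331. 290.] [0.4798 0.042  0.008 ]
side blue_collar 0.82 [339. 250.] [ 0.4835 -0.0646  0.008 ]
side blue_collar 0.45 [323. 338.] [0.4754 0.1504 0.008 ]
```

```bash
cat > fit.py <<'E'
from h import *
import sys
G=dict(tall_cup=(.655,-.131),short_cup=(.595,-.29),cork_vial=(.608,.268),walnut_coaster=(.706,-.007),green_pad=(.482,.151),brass_ring=(.4805,.042),blue_collar=(.483,-.066))
ZB=dict(tall_cup=(.08,.1),short_cup=(.045,.065),cork_vial=(.085,.1),walnut_coaster=(.009,.02),green_pad=(.007,.02),brass_ring=(.018,.03),blue_collar=(.027,.04))
TOP=dict(tall_cup=.09,short_cup=.055,cork_vial=.092,walnut_coaster=.014,brass_ring=.022,blue_collar=.032)
def clouds(names=("scene","side")):
    out={}
    for n in names:
        o=get_obs();p,d=snapshot(n);u,v,P=cloud(cam(n,o),d);out[n]=(P,p[v,u].astype(int))
    return out
if __name__=="__main__":
  for n,(P,col) in clouds().items():
    for t,g in G.items():
        m=(np.hypot(*(P[:,:2]-g).T)<.06)&(P[:,2]>ZB[t][0])&(P[:,2]<ZB[t][1])
        if t=="green_pad": m&=(np.hypot(*(P[:,:2]-g).T)<.1)&(col[:,1]>col[:,0]+15)
        Q=P[m]
        if len(Q)<5: print(n,t,len(Q));continue
        c,s,a=cv2.minAreaRect(Q[:,:2].astype(np.float32)*1000)
        print(n,t,len(Q),"rect",np.round(c,1),np.round(s,1),round(a,1),"circ",np.round(cv2.minEnclosingCircle(Q[:,:2].astype(np.float32)*1000)[0],1),"z",np.percentile(Q[:,2],[5,50,95]).round(4))
E
python3 fit.py
```

```text
scene tall_cup 254 rect [ 662.1 -129.1] [50.  49.2] 25.0 circ [ 662.  -129.1] z [0.0807 0.0868 0.0909]
scene short_cup 252 rect [ 594.4 -290.2] [57.9 55.6] 28.5 circ [ 594.1 -291.3] z [0.0458 0.052  0.0563]
scene cork_vial 253 rect [611.3 269.2] [28.3 30.2] 41.0 circ [610.3 269.2] z [0.0872 0.0915 0.0937]
scene walnut_coaster 1038 rect [702.7 -11.2] [63.2 62.1] 5.7 circ [703.3 -11.3] z [0.0111 0.0135 0.0155]
scene green_pad 1943 rect [478.7 148.6] [104.6 104.5] 2.0 circ [482.1 150.8] z [0.0097 0.0118 0.0138]
scene brass_ring 269 rect [480.8  40.7] [75.3 74.4] 62.0 circ [480.2  42.2] z [0.0186 0.0213 0.0238]
scene blue_collar 323 rect [482.5 -67.1] [67.3 65.6] 0.7 circ [481.7 -66.8] z [0.0278 0.0316 0.0339]
side tall_cup 219 rect [ 661.8 -127.7] [48.8 51.4] 30.0 circ [ 662.4 -127.9] z [0.0805 0.0853 0.0899]
side short_cup 199 rect [ 595.  -288.3] [55.4 61.1] 10.9 circ [ 595.3 -287.9] z [0.0455 0.0507 0.0548]
side cork_vial 284 rect [612.3 270.9] [28.5 30.5] 19.1 circ [612.5 271.6] z [0.0877 0.091  0.0929]
side walnut_coaster 751 rect [703.2 -10.3] [64.5 65.8] 5.9 circ [702.2  -8.9] z [0.0103 0.0127 0.0153]
side green_pad 2765 rect [478.7 150.5] [103.5 105.9] 0.4 circ [482. 151.] z [0.0086 0.0109 0.0131]
side brass_ring 291 rect [480.3  43. ] [74.5 75.2] 35.6 circ [480.7  42.3] z [0.0184 0.0204 0.0227]
side blue_collar 310 rect [482.5 -66.5] [64.2 70. ] 1.3 circ [482.6 -66.4] z [0.0276 0.0303 0.0335]
```

```bash
cat > go.py <<'E'
# usage: go.py x y z psi_deg (tool down, tool x at heading psi) -> delta_pos, delta_rot
import sys
from h import *
x,y,z,p=map(float,sys.argv[1:5]);o=get_obs();q=o["tool_rot"];A=R.from_quat([*q[1:],q[0]])
a=np.radians(p)/2;B=R.from_quat([np.cos(a),np.sin(a),0,0])
print("t",round(o["time_s"],2),"pos",o["position"].round(4),"dp",A.inv().apply(np.array([x,y,z])-o["position"]).round(4),"dr",(A.inv()*B).as_rotvec().round(4),"q6",o["joint_pos"][5].round(2))
E
python3 go.py .703 -.0108 .16 95.8
```

```text
t 1.35 pos [ 0.2317 -0.5805  0.2329] dp [ 0.6489 -0.3543  0.0729] dr [-0.     -0.     -1.2922] q6 -0.1
```

```bash
r='{"delta_pos":[0.649,-0.354,0.073],"delta_rot":[0,0,-1.292]}'; python3 -m creep '[{"delta_pos":[0.649,-0.354,0.073],"delta_rot":[0,0,-1.292]},{"delta_pos":[0.649,-0.354,0.073],"delta_rot":[0,0,-1.292]},{"delta_pos":[0.649,-0.354,0.073],"delta_rot":[0,0,-1.292]},{"delta_pos":[0.649,-0.354,0.073],"delta_rot":[0,0,-1.292]},{"delta_pos":[0.649,-0.354,0.073],"delta_rot":[0,0,-1.292]},{"delta_pos":[0.649,-0.354,0.073],"delta_rot":[0,0,-1.292]},{"delta_pos":[0.649,-0.354,0.073],"delta_rot":[0,0,-1.292]},{"delta_pos":[0.649,-0.354,0.073],"delta_rot":[0,0,-1.292]},{"delta_pos":[0.649,-0.354,0.073],"delta_rot":[0,0,-1.292]},{"delta_pos":[0.649,-0.354,0.073],"delta_rot":[0,0,-1.292]},{"delta_pos":[0.649,-0.354,0.073],"delta_rot":[0,0,-1.292]},{"delta_pos":[0.649,-0.354,0.073],"delta_rot":[0,0,-1.292]}]' 100 20; python3 go.py .703 -.0108 .0225 95.8
```

```text
time_s: 2.85
position: [0.7045, -0.009, 0.1597]
tool_rot: [0.0, 0.67, 0.742, 0.0]
ft_force: [0.0, -0.6, 0.7]
finger_gap: 0.091
t 2.85 pos [ 0.7045 -0.009   0.1597] dp [-0.0017 -0.0017  0.1372] dr [0.0002 0.     0.0004] q6 -0.2
```

```bash
python3 - <<'E'
from fit import *
P,col=clouds(("wrist",))["wrist"]
Q=P[(P[:,2]>.009)&(P[:,2]<.02)&(np.hypot(P[:,0]-.703,P[:,1]+.011)<.06)]
print(len(Q),cv2.minAreaRect(Q[:,:2].astype(np.float32)*1000),np.median(Q[:,2]))
E
python3 go.py .703 -.0108 .0225 95.8
```

```text
5628 ((703.75244140625, -11.446094512939453), (62.15660095214844, 62.27155303955078), 6.574838638305664) 0.013124766930984466
t 2.9 pos [ 0.7074 -0.0039  0.1588] dp [-0.0066 -0.0053  0.1363] dr [ 0.0018 -0.0016  0.0028] q6 -0.2
```

```bash
python3 -m creep '[{"delta_pos":[0,0,0.03],"delta_rot":[0,0,0]},{"delta_pos":[0,0,0.07],"delta_rot":[0,0,0]},{"delta_pos":[0,0,0.1],"delta_rot":[0,0,-0.01]},{"delta_pos":[0,0,0.12],"delta_rot":[0,0,-0.01]},{"delta_pos":[0,0,0.12],"delta_rot":[0,0,-0.01]},{"delta_pos":[0,0,0.12],"delta_rot":[0,0,-0.01]}]'; python3 go.py .7033 -.0112 .0225 96.2
```

```text
time_s: 3.65
position: [0.704, -0.0112, 0.0412]
tool_rot: [0.001, 0.667, 0.745, 0.001]
ft_force: [-1.0, 0.4, 0.4]
finger_gap: 0.0914
t 3.65 pos [ 0.704  -0.0112  0.0412] dp [ 0.0001 -0.0007  0.0186] dr [0.0017 0.0003 0.0026] q6 -0.21
```

Good alignment. Lower, close, then lift.

```bash
python3 -m creep '[{"delta_pos":[0,0,0.012],"delta_rot":[0,0,0]},{"delta_pos":[0,0,0.018],"delta_rot":[0,0,0]},{"delta_pos":[0,0,0.018],"delta_rot":[0,0,0]}]'; python3 -m creep '[{"delta_pos":[0,0,0],"delta_rot":[0,0,0]},{"delta_pos":[0,0,0],"delta_rot":[0,0,0]},{"delta_pos":[0,0,0],"delta_rot":[0,0,0]},{"delta_pos":[0,0,0],"delta_rot":[0,0,0]},{"delta_pos":[0,0,0],"delta_rot":[0,0,0]},{"delta_pos":[0,0,0],"delta_rot":[0,0,0]}]' 50 20
```

```text
time_s: 4.03
position: [0.7028, -0.011, 0.0213]
tool_rot: [-0.0, 0.667, 0.745, -0.0]
ft_force: [0.1, 0.6, -0.7]
finger_gap: 0.0915
time_s: 4.78
position: [0.7034, -0.0111, 0.0221]
tool_rot: [0.0, 0.667, 0.745, 0.0]
ft_force: [-1.2, -0.5, 3.6]
finger_gap: 0.0616
```

```bash
python3 -m creep '[{"delta_pos":[0,0,-0.03],"delta_rot":[0,0,0]},{"delta_pos":[0,0,-0.08],"delta_rot":[0,0,0]},{"delta_pos":[0,0,-0.08],"delta_rot":[0,0,0]},{"delta_pos":[0,0,-0.08],"delta_rot":[0,0,0]}]'; python3 go.py .4787 .1498 .1 91
```

```text
time_s: 5.28
position: [0.7029, -0.011, 0.1016]
tool_rot: [-0.0, 0.667, 0.745, -0.0]
ft_force: [-0.2, -0.2, -0.7]
finger_gap: 0.0621
t 5.28 pos [ 0.7029 -0.011   0.1016] dp [ 0.1847 -0.205   0.0017] dr [-0.0004 -0.0001  0.0936] q6 -0.21
```

```bash
python3 -m creep '[{"delta_pos":[0.03,-0.033,0],"delta_rot":[0,0,0.02]},{"delta_pos":[0.07,-0.078,0],"delta_rot":[0,0,0.04]},{"delta_pos":[0.11,-0.122,0],"delta_rot":[0,0,0.07]},{"delta_pos":[0.15,-0.167,0],"delta_rot":[0,0,0.09]},{"delta_pos":[0.175,-0.195,0],"delta_rot":[0,0,0.092]},{"delta_pos":[0.185,-0.205,0],"delta_rot":[0,0,0.092]},{"delta_pos":[0.185,-0.205,0.03],"delta_rot":[0,0,0.092]},{"delta_pos":[0.185,-0.205,0.05],"delta_rot":[0,0,0.092]},{"delta_pos":[0.185,-0.205,0.05],"delta_rot":[0,0,0.092]},{"delta_pos":[0.185,-0.205,0.05],"delta_rot":[0,0,0.092]}]'; python3 go.py .4785 .150 .0345 91
```

```text
time_s: 6.52
position: [0.4795, 0.1499, 0.0521]
tool_rot: [0.0, 0.7, 0.714, 0.0]
ft_force: [0.0, -0.2, -0.3]
finger_gap: 0.0617
t 6.53 pos [0.4795 0.1499 0.0521] dp [ 0.0001 -0.001   0.0176] dr [ 0.0001 -0.      0.0012] q6 0.17
```

```bash
python3 -m creep '[{"delta_pos":[0,-0.001,0.008],"delta_rot":[0,0,0]},{"delta_pos":[0,-0.001,0.014],"delta_rot":[0,0,0]},{"delta_pos":[0,-0.001,0.0175],"delta_rot":[0,0,0]},{"delta_pos":[0,-0.001,0.0175],"delta_rot":[0,0,0]},{"delta_pos":[0,-0.001,0.0175],"delta_rot":[0,0,0]}]'
```

```text
time_s: 7.15
position: [0.478, 0.1501, 0.0344]
tool_rot: [0.0, 0.7, 0.714, 0.0]
ft_force: [0.7, 0.4, -0.2]
finger_gap: 0.0616
```

```bash
python3 -m creep '[{"delta_pos":[0,0,0],"delta_rot":[0,0,0]},{"delta_pos":[0,0,0],"delta_rot":[0,0,0]},{"delta_pos":[0,0,0],"delta_rot":[0,0,0]},{"delta_pos":[0,0,-0.03],"delta_rot":[0,0,0]},{"delta_pos":[0,0,-0.08],"delta_rot":[0,0,0]},{"delta_pos":[0,0,-0.14],"delta_rot":[0,0,0]},{"delta_pos":[0,0,-0.17],"delta_rot":[0,0,0]},{"delta_pos":[0,0,-0.17],"delta_rot":[0,0,0]}]' 85; python3 - <<'E'
from fit import *
for n,(P,col) in clouds(("scene","side","wrist")).items():
    near=np.hypot(P[:,0]-.479,P[:,1]-.15)<.085
    g=near&(P[:,2]<.02)&(P[:,2]>.006)&(col[:,1]>col[:,0]+15)
    w=near&(P[:,2]>.02)&(P[:,2]<.035)&(np.hypot(P[:,0]-.479,P[:,1]-.15)<.055)
    for m in (g,w):
        Q=P[m];print(n,len(Q),[np.round(k,1) for k in cv2.minAreaRect(Q[:,:2].astype(np.float32)*1000)],np.median(Q[:,2]).round(4))
E
python3 go.py .5946 -.2893 .17 60
```

```text
time_s: 8.15
position: [0.4791, 0.1503, 0.2066]
tool_rot: [0.001, 0.7, 0.714, 0.002]
ft_force: [0.4, -0.1, -0.2]
finger_gap: 0.0775
scene 1236 [array([476.8, 148.4]), array([109. , 104.5]), np.float64(0.8)] 0.0117
scene 782 [array([477.1, 149.7]), array([64.2, 60.8]), np.float64(1.3)] 0.0257
side 1771 [array([479.2, 149.8]), array([104.5, 108.1]), np.float64(1.0)] 0.0108
side 1131 [array([476.7, 151. ]), array([62. , 66.6]), np.float64(0.5)] 0.0247
wrist 7403 [array([479.4, 148.8]), array([104., 104.]), np.float64(1.1)] 0.0112
wrist 4692 [array([477.9, 150. ]), array([62.1, 61.7]), np.float64(1.0)] 0.0251
t 8.3 pos [0.4774 0.1499 0.2035] dp [-0.4414  0.1089  0.0334] dr [-0.0014  0.0007  0.5426] q6 0.17
```

```bash
python3 -m creep '[{"delta_pos":[-0.03,0.007,0.003],"delta_rot":[0,0,0.04]},{"delta_pos":[-0.09,0.022,0.01],"delta_rot":[0,0,0.1]},{"delta_pos":[-0.15,0.037,0.02],"delta_rot":[0,0,0.2]},{"delta_pos":[-0.21,0.052,0.033],"delta_rot":[0,0,0.3]},{"delta_pos":[-0.27,0.067,0.033],"delta_rot":[0,0,0.4]},{"delta_pos":[-0.33,0.081,0.033],"delta_rot":[0,0,0.47]},{"delta_pos":[-0.39,0.096,0.033],"delta_rot":[0,0,0.47]},{"delta_pos":[-0.425,0.105,0.033],"delta_rot":[0,0,0.47]},{"delta_pos":[-0.4414,0.109,0.033],"delta_rot":[0,0,0.47]},{"delta_pos":[-0.4414,0.109,0.033],"delta_rot":[0,0,0.47]},{"delta_pos":[-0.4414,0.109,0.033],"delta_rot":[0,0,0.47]},{"delta_pos":[-0.4414,0.109,0.033],"delta_rot":[0,0,0.47]}]' 100; python3 - <<'E'
from fit import *
P,col=clouds(("wrist",))["wrist"]
Q=P[(P[:,2]>.05)&(P[:,2]<.06)&(np.hypot(P[:,0]-.595,P[:,1]+.29)<.06)]
Q=Q[:,:2].astype(np.float32)*1000;print(len(Q),cv2.minEnclosingCircle(Q),cv2.minAreaRect(Q))
E
python3 go.py .5946 -.2893 .032 64
```

```text
time_s: 9.8
position: [0.5952, -0.2879, 0.1715]
tool_rot: [-0.0, 0.847, 0.532, -0.0]
ft_force: [-0.5, 0.3, 0.6]
finger_gap: 0.0911
962 ((595.952392578125, -290.53155517578125), 29.017133712768555) ((596.1990966796875, -290.3952941894531), (57.182186126708984, 57.17251205444336), 20.784881591796875)
t 9.85 pos [ 0.5953 -0.2881  0.1716] dp [-1.400e-03 -1.000e-04  1.396e-01] dr [-0.0002 -0.0001  0.0039] q6 -0.09
```

```bash
python3 -m creep '[{"delta_pos":[-0.0015,0.001,0.03],"delta_rot":[0,0,0]},{"delta_pos":[-0.0015,0.001,0.07],"delta_rot":[0,0,0]},{"delta_pos":[-0.0015,0.001,0.105],"delta_rot":[0,0,0]},{"delta_pos":[-0.0015,0.001,0.125],"delta_rot":[0,0,0]},{"delta_pos":[-0.0015,0.001,0.1375],"delta_rot":[0,0,0]},{"delta_pos":[-0.0015,0.001,0.1375],"delta_rot":[0,0,0]},{"delta_pos":[-0.0015,0.001,0.1375],"delta_rot":[0,0,0]}]'; python3 go.py .5957 -.29 .034 64;  python3 -m creep '[{"delta_pos":[0,0,0],"delta_rot":[0,0,0]},{"delta_pos":[0,0,0],"delta_rot":[0,0,0]},{"delta_pos":[0,0,0],"delta_rot":[0,0,0]},{"delta_pos":[0,0,0],"delta_rot":[0,0,0]},{"delta_pos":[0,0,0],"delta_rot":[0,0,0]},{"delta_pos":[0,0,0],"delta_rot":[0,0,0]}]' 40 20
```

```text
time_s: 10.72
position: [0.5962, -0.2913, 0.035]
tool_rot: [0.001, 0.847, 0.531, 0.0]
ft_force: [0.0, 0.1, 1.1]
finger_gap: 0.0912
t 10.72 pos [ 0.5962 -0.2913  0.035 ] dp [ 0.0009 -0.001   0.001 ] dr [0.0016 0.0001 0.0028] q6 -0.09
time_s: 11.48
position: [0.5956, -0.291, 0.034]
tool_rot: [-0.0, 0.847, 0.531, -0.0]
ft_force: [-1.4, 1.6, 4.4]
finger_gap: 0.0574
```

```bash
python3 go.py .5957 -.29 .034 64;python3 -m creep '[{"delta_pos":[0,0,-0.02],"delta_rot":[0,0,0]},{"delta_pos":[0,0,-0.06],"delta_rot":[0,0,0]},{"delta_pos":[0,0,-0.1],"delta_rot":[0,0,0]},{"delta_pos":[0,0,-0.1],"delta_rot":[0,0,0]},{"delta_pos":[0,0,-0.1],"delta_rot":[0,0,0]}]'; python3 go.py .478 .150 .134 90
```

```text
t 11.47 pos [ 0.5956 -0.291   0.034 ] dp [ 0.0009 -0.0003  0.    ] dr [-0.     -0.      0.0027] q6 -0.09
time_s: 12.1
position: [0.5955, -0.2909, 0.1343]
tool_rot: [0.0, 0.847, 0.531, 0.0]
ft_force: [-0.0, 0.5, -1.4]
finger_gap: 0.0573
t 12.1 pos [ 0.5955 -0.2909  0.1343] dp [ 3.456e-01 -2.979e-01  2.000e-04] dr [ 3.00e-04  1.00e-04 -4.51e-01] q6 -0.09
```

```bash
python3 -m creep '[{"delta_pos":[0.02,-0.017,0],"delta_rot":[0,0,-0.02]},{"delta_pos":[0.06,-0.052,0],"delta_rot":[0,0,-0.08]},{"delta_pos":[0.103,-0.089,0],"delta_rot":[0,0,-0.15]},{"delta_pos":[0.147,-0.127,0],"delta_rot":[0,0,-0.22]},{"delta_pos":[0.19,-0.164,0],"delta_rot":[0,0,-0.29]},{"delta_pos":[0.234,-0.202,0],"delta_rot":[0,0,-0.36]},{"delta_pos":[0.278,-0.24,0],"delta_rot":[0,0,-0.42]},{"delta_pos":[0.315,-0.272,0],"delta_rot":[0,0,-0.45]},{"delta_pos":[0.338,-0.291,0],"delta_rot":[0,0,-0.45]},{"delta_pos":[0.3456,-0.298,0],"delta_rot":[0,0,-0.45]},{"delta_pos":[0.3456,-0.298,0.02],"delta_rot":[0,0,-0.45]},{"delta_pos":[0.3456,-0.298,0.04],"delta_rot":[0,0,-0.45]}]'; python3 -m creep '[{"delta_pos":[0,0,0],"delta_rot":[0,0,0]},{"delta_pos":[0,0,0],"delta_rot":[0,0,0]},{"delta_pos":[0,0,0],"delta_rot":[0,0,0]}]'; python3 go.py .478 .150 .0605 90
```

```text
time_s: 13.6
position: [0.4781, 0.1494, 0.0931]
tool_rot: [-0.0, 0.708, 0.707, -0.0]
ft_force: [-0.4, 0.3, -1.7]
finger_gap: 0.0578
time_s: 13.98
position: [0.4785, 0.1498, 0.0945]
tool_rot: [0.0, 0.708, 0.707, 0.0]
ft_force: [0.7, -0.5, -0.7]
finger_gap: 0.0575
t 13.97 pos [0.4785 0.1498 0.0945] dp [ 0.0002 -0.0005  0.034 ] dr [ 0.0009 -0.0002 -0.0013] q6 0.19
```

Check the held cup's offset before lowering.

```bash
python3 - <<'E'
from fit import *
for n,(P,col) in clouds(("scene","side","wrist")).items():
    near=np.hypot(P[:,0]-.478,P[:,1]-.15)<.06
    Q=P[near&(P[:,2]>.104)&(P[:,2]<.122)&(col[:,0]>col[:,2]*1.4)][:,:2].astype(np.float32)*1000
    print(n,len(Q),cv2.minEnclosingCircle(Q) if len(Q) else "")
E
python3 -m creep '[{"delta_pos":[0,0,0.012],"delta_rot":[0,0,0]},{"delta_pos":[0,0,0.023],"delta_rot":[0,0,0]},{"delta_pos":[0,0,0.03],"delta_rot":[0,0,0]},{"delta_pos":[0,0,0.034],"delta_rot":[0,0,0]},{"delta_pos":[0,0,0.034],"delta_rot":[0,0,0]},{"delta_pos":[0,0,0.034],"delta_rot":[0,0,0]}]'; python3 go.py .478 .150 .0605 90
```

```text
scene 5 ((446.673095703125, 132.66888427734375), 3.028615713119507)
side 285 ((479.0812072753906, 151.71180725097656), 31.08534812927246)
wrist 4726 ((478.3503112792969, 161.2157440185547), 40.580810546875)
time_s: 14.88
position: [0.4781, 0.1499, 0.0599]
tool_rot: [0.0, 0.707, 0.707, 0.0]
ft_force: [-0.2, -0.3, -1.3]
finger_gap: 0.0574
t 14.88 pos [0.4781 0.1499 0.0599] dp [ 0.0001 -0.0001 -0.0006] dr [ 0.    -0.    -0.001] q6 0.19
```

```bash
python3 -m creep '[{"delta_pos":[0,0,0],"delta_rot":[0,0,0]},{"delta_pos":[0,0,0],"delta_rot":[0,0,0]},{"delta_pos":[0,0,0],"delta_rot":[0,0,0]},{"delta_pos":[0,0,0],"delta_rot":[0,0,0]},{"delta_pos":[0,0,-0.03],"delta_rot":[0,0,0]},{"delta_pos":[0,0,-0.08],"delta_rot":[0,0,0]},{"delta_pos":[0,0,-0.12],"delta_rot":[0,0,0]},{"delta_pos":[0,0,-0.14],"delta_rot":[0,0,0]},{"delta_pos":[0,0,-0.14],"delta_rot":[0,0,0]}]' 85; python3 - <<'E'
from fit import *
for n,(P,col) in clouds(("scene","side","wrist")).items():
    near=np.hypot(P[:,0]-.478,P[:,1]-.15)<.06
    Q=P[near&(P[:,2]>.076)&(P[:,2]<.086)]
    print(n,len(Q),cv2.minEnclosingCircle(Q[:,:2].astype(np.float32)*1000),np.percentile(Q[:,2],[50,95]))
E
python3 go.py .662 -.1285 .2 77
```

```text
time_s: 16.0
position: [0.4787, 0.1501, 0.2012]
tool_rot: [0.001, 0.707, 0.707, 0.001]
ft_force: [0.5, 0.2, -0.3]
finger_gap: 0.0774
scene 179 ((477.2127990722656, 150.44802856445312), 29.604806900024414) [0.07987126 0.08227936]
side 216 ((476.2880859375, 151.85028076171875), 29.668018341064453) [0.07878971 0.08119399]
wrist 942 ((478.2061462402344, 150.62681579589844), 28.942819595336914) [0.07984655 0.08112445]
t 16.15 pos [0.4775 0.1498 0.199 ] dp [-0.2782  0.1848 -0.0012] dr [-0.0014  0.0004  0.2259] q6 0.19
```

```bash
python3 -m creep '[{"delta_pos":[-0.03,0.02,0],"delta_rot":[0,0,0.03]},{"delta_pos":[-0.08,0.053,0],"delta_rot":[0,0,0.1]},{"delta_pos":[-0.13,0.086,0],"delta_rot":[0,0,0.18]},{"delta_pos":[-0.18,0.12,0],"delta_rot":[0,0,0.226]},{"delta_pos":[-0.23,0.153,0],"delta_rot":[0,0,0.226]},{"delta_pos":[-0.265,0.176,0],"delta_rot":[0,0,0.226]},{"delta_pos":[-0.2782,0.1848,0],"delta_rot":[0,0,0.226]},{"delta_pos":[-0.2782,0.1848,0],"delta_rot":[0,0,0.226]},{"delta_pos":[-0.2782,0.1848,0],"delta_rot":[0,0,0.226]},{"delta_pos":[-0.2782,0.1848,0],"delta_rot":[0,0,0.226]}]' 100; python3 - <<'E'
from fit import *
P,col=clouds(("wrist",))["wrist"]
Q=P[(P[:,2]>.085)&(P[:,2]<.095)&(np.hypot(P[:,0]-.662,P[:,1]+.1285)<.05)]
Q=Q[:,:2].astype(np.float32)*1000;print(len(Q),cv2.minEnclosingCircle(Q),cv2.minAreaRect(Q))
E
python3 go.py .662 -.1285 .055 77
```

```text
time_s: 17.4
position: [0.6621, -0.1272, 0.2001]
tool_rot: [-0.0, 0.782, 0.623, -0.0]
ft_force: [0.5, -0.9, -0.5]
finger_gap: 0.0914
843 ((663.1163940429688, -129.3836212158203), 25.05767250061035) ((662.9735717773438, -129.2604522705078), (49.285247802734375, 49.1007080078125), 45.77149963378906)
t 17.45 pos [ 0.6622 -0.1274  0.2001] dp [-1.100e-03  1.000e-04  1.451e-01] dr [-0.0001 -0.0001  0.001 ] q6 -0.05
```

```bash
python3 -m creep '[{"delta_pos":[-0.0015,0.001,0.03],"delta_rot":[0,0,0]},{"delta_pos":[-0.0015,0.001,0.07],"delta_rot":[0,0,0]},{"delta_pos":[-0.0015,0.001,0.105],"delta_rot":[0,0,0]},{"delta_pos":[-0.0015,0.001,0.13],"delta_rot":[0,0,0]},{"delta_pos":[-0.0015,0.001,0.145],"delta_rot":[0,0,0]},{"delta_pos":[-0.0015,0.001,0.145],"delta_rot":[0,0,0]},{"delta_pos":[-0.0015,0.001,0.145],"delta_rot":[0,0,0]}]'; python3 go.py .6628 -.129 .055 77;  python3 -m creep '[{"delta_pos":[0,0,0],"delta_rot":[0,0,0]},{"delta_pos":[0,0,0],"delta_rot":[0,0,0]},{"delta_pos":[0,0,0],"delta_rot":[0,0,0]},{"delta_pos":[0,0,0],"delta_rot":[0,0,0]},{"delta_pos":[0,0,0],"delta_rot":[0,0,0]},{"delta_pos":[0,0,0],"delta_rot":[0,0,0]},{"delta_pos":[0,0,0],"delta_rot":[0,0,0]}]' 30 20
```

```text
time_s: 18.32
position: [0.6638, -0.1302, 0.056]
tool_rot: [0.001, 0.783, 0.623, 0.0]
ft_force: [-0.7, 0.5, 0.4]
finger_gap: 0.0911
t 18.32 pos [ 0.6638 -0.1302  0.056 ] dp [ 0.0009 -0.0013  0.001 ] dr [0.0015 0.0001 0.    ] q6 -0.06
time_s: 19.2
position: [0.6632, -0.1301, 0.0549]
tool_rot: [-0.0, 0.783, 0.622, -0.0]
ft_force: [-0.6, 1.1, 1.2]
finger_gap: 0.0482
```

```bash
python3 -m creep '[{"delta_pos":[0,0,-0.02],"delta_rot":[0,0,0]},{"delta_pos":[0,0,-0.06],"delta_rot":[0,0,0]},{"delta_pos":[0,0,-0.09],"delta_rot":[0,0,0]},{"delta_pos":[0,0,-0.09],"delta_rot":[0,0,0]},{"delta_pos":[0,0,-0.09],"delta_rot":[0,0,0]}]'; python3 go.py .4805 .042 .145 90
```

```text
time_s: 19.82
position: [0.6629, -0.1301, 0.1449]
tool_rot: [-0.0, 0.783, 0.622, -0.0]
ft_force: [-0.4, 0.5, -1.5]
finger_gap: 0.0484
t 19.82 pos [ 0.6629 -0.1301  0.1449] dp [ 1.266e-01 -2.164e-01 -1.000e-04] dr [-0.0003 -0.     -0.227 ] q6 -0.06
```

```bash
python3 -m creep '[{"delta_pos":[0.01,-0.017,0],"delta_rot":[0,0,-0.02]},{"delta_pos":[0.03,-0.052,0],"delta_rot":[0,0,-0.06]},{"delta_pos":[0.055,-0.095,0],"delta_rot":[0,0,-0.11]},{"delta_pos":[0.08,-0.138,0],"delta_rot":[0,0,-0.16]},{"delta_pos":[0.105,-0.181,0],"delta_rot":[0,0,-0.2]},{"delta_pos":[0.12,-0.207,0],"delta_rot":[0,0,-0.227]},{"delta_pos":[0.1256,-0.2164,0],"delta_rot":[0,0,-0.227]},{"delta_pos":[0.1256,-0.2164,0.02],"delta_rot":[0,0,-0.227]},{"delta_pos":[0.1256,-0.2164,0.04],"delta_rot":[0,0,-0.227]},{"delta_pos":[0.1256,-0.2164,0.04],"delta_rot":[0,0,-0.227]},{"delta_pos":[0.1256,-0.2164,0.04],"delta_rot":[0,0,-0.227]}]'; python3 go.py .4805 .041 .0672 90
```

```text
time_s: 21.2
position: [0.4811, 0.0407, 0.1052]
tool_rot: [0.0, 0.707, 0.707, -0.0]
ft_force: [0.3, 0.8, -1.5]
finger_gap: 0.0484
t 21.2 pos [0.4811 0.0407 0.1052] dp [ 0.0003 -0.0006  0.038 ] dr [ 0.      0.     -0.0006] q6 -0.04
```

```bash
python3 -m creep '[{"delta_pos":[0,-0.0005,0.014],"delta_rot":[0,0,0]},{"delta_pos":[0,-0.0005,0.026],"delta_rot":[0,0,0]},{"delta_pos":[0,-0.0005,0.034],"delta_rot":[0,0,0]},{"delta_pos":[0,-0.0005,0.038],"delta_rot":[0,0,0]},{"delta_pos":[0,-0.0005,0.038],"delta_rot":[0,0,0]},{"delta_pos":[0,-0.0005,0.038],"delta_rot":[0,0,0]}]'; python3 go.py .4805 .041 .0672 90;python3 -m creep '[{"delta_pos":[0,0,0],"delta_rot":[0,0,0]},{"delta_pos":[0,0,0],"delta_rot":[0,0,0]},{"delta_pos":[0,0,0],"delta_rot":[0,0,0]},{"delta_pos":[0,0,0],"delta_rot":[0,0,0]},{"delta_pos":[0,0,-0.03],"delta_rot":[0,0,0]},{"delta_pos":[0,0,-0.08],"delta_rot":[0,0,0]},{"delta_pos":[0,0,-0.12],"delta_rot":[0,0,0]},{"delta_pos":[0,0,-0.14],"delta_rot":[0,0,0]},{"delta_pos":[0,0,-0.14],"delta_rot":[0,0,0]}]' 80; python3 - <<'E'
from fit import *
for n,(P,col) in clouds(("scene","side","wrist")).items():
    near=np.hypot(P[:,0]-.4805,P[:,1]-.042)<.05
    Q=P[near&(P[:,2]>.097)&(P[:,2]<.107)]
    print(n,len(Q),cv2.minEnclosingCircle(Q[:,:2].astype(np.float32)*1000),np.percentile(Q[:,2],[50,95]))
E
python3 go.py .6115 .2700 .2 114
```

```text
time_s: 21.95
position: [0.4802, 0.041, 0.0669]
tool_rot: [0.0, 0.707, 0.707, 0.0]
ft_force: [0.3, -0.5, -1.5]
finger_gap: 0.0481
t 21.95 pos [0.4802 0.041  0.0669] dp [ 0.      0.0003 -0.0003] dr [0.0001 0.     0.    ] q6 -0.04
time_s: 23.08
position: [0.4808, 0.0409, 0.2082]
tool_rot: [0.001, 0.707, 0.707, 0.001]
ft_force: [0.9, 0.3, -0.7]
finger_gap: 0.0732
scene 160 ((478.7826232910156, 41.45145797729492), 26.211767196655273) [0.10073411 0.10358231]
side 165 ((477.772216796875, 41.933929443359375), 26.30437660217285) [0.09967624 0.10213711]
wrist 890 ((479.95526123046875, 41.868865966796875), 24.972576141357422) [0.10088231 0.10215503]
t 23.23 pos [0.4796 0.041  0.206 ] dp [0.229  0.1319 0.0059] dr [-1.400e-03 -4.000e-04 -4.189e-01] q6 -0.04
```

```bash
python3 -m creep '[{"delta_pos":[0.02,0.012,0],"delta_rot":[0,0,-0.04]},{"delta_pos":[0.06,0.035,0],"delta_rot":[0,0,-0.12]},{"delta_pos":[0.105,0.06,0],"delta_rot":[0,0,-0.2]},{"delta_pos":[0.15,0.086,0],"delta_rot":[0,0,-0.3]},{"delta_pos":[0.195,0.112,0],"delta_rot":[0,0,-0.38]},{"delta_pos":[0.22,0.127,0],"delta_rot":[0,0,-0.419]},{"delta_pos":[0.229,0.132,0],"delta_rot":[0,0,-0.419]},{"delta_pos":[0.229,0.132,0],"delta_rot":[0,0,-0.419]},{"delta_pos":[0.229,0.132,0],"delta_rot":[0,0,-0.419]},{"delta_pos":[0.229,0.132,0],"delta_rot":[0,0,-0.419]}]' 90; python3 - <<'E'
from fit import *
o=get_obs();p,d=snapshot("wrist");cv2.imwrite("pics/w_vial.png",p[:,:,::-1]);u,v,P=cloud(cam("wrist",o),d)
Q=P[(P[:,2]>.087)&(P[:,2]<.098)&(np.hypot(P[:,0]-.6115,P[:,1]-.27)<.05)]
Q=Q[:,:2].astype(np.float32)*1000;print(len(Q),cv2.minEnclosingCircle(Q),cv2.minAreaRect(Q))
E
python3 go.py .6115 .27 .05 114
```

```text
time_s: 24.48
position: [0.6118, 0.2691, 0.207]
tool_rot: [-0.0, 0.545, 0.838, -0.0]
ft_force: [0.4, 0.3, -0.4]
finger_gap: 0.0822
1242 ((611.8423461914062, 270.1439208984375), 14.89603328704834) ((611.7149658203125, 270.4834899902344), (29.124906539916992, 28.86412811279297), 72.72394561767578)
t 24.52 pos [0.612  0.2692 0.2072] dp [ 9.000e-04 -1.000e-04  1.572e-01] dr [ 0.0001  0.0001 -0.0008] q6 -0.09
```

View pics/w_vial.png

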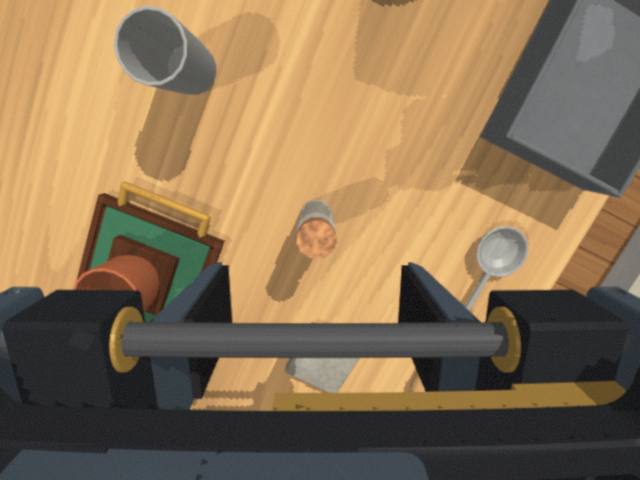

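The wrist picture shows the vial's cork at (317,238), midway between the fingers. The slate coaster (322,370) and the cup standing on the tray are clear.

```bash
python3 -m creep '[{"delta_pos":[0.001,0,0.03],"delta_rot":[0,0,0]},{"delta_pos":[0.001,0,0.07],"delta_rot":[0,0,0]},{"delta_pos":[0.001,0,0.105],"delta_rot":[0,0,0]},{"delta_pos":[0.001,0,0.135],"delta_rot":[0,0,0]},{"delta_pos":[0.001,0,0.15],"delta_rot":[0,0,0]},{"delta_pos":[0.001,0,0.157],"delta_rot":[0,0,0]},{"delta_pos":[0.001,0,0.157],"delta_rot":[0,0,0]},{"delta_pos":[0.001,0,0.157],"delta_rot":[0,0,0]}]'; python3 go.py .6118 .2703 .05 114;  python3 -m creep '[{"delta_pos":[0,0,0],"delta_rot":[0,0,0]},{"delta_pos":[0,0,0],"delta_rot":[0,0,0]},{"delta_pos":[0,0,0],"delta_rot":[0,0,0]},{"delta_pos":[0,0,0],"delta_rot":[0,0,0]},{"delta_pos":[0,0,0],"delta_rot":[0,0,0]},{"delta_pos":[0,0,0],"delta_rot":[0,0,0]},{"delta_pos":[0,0,0],"delta_rot":[0,0,0]},{"delta_pos":[0,0,0],"delta_rot":[0,0,0]},{"delta_pos":[0,0,0],"delta_rot":[0,0,0]}]' 15 15
```

```text
time_s: 25.52
position: [0.6123, 0.2711, 0.051]
tool_rot: [0.0, 0.545, 0.839, 0.001]
ft_force: [0.1, -0.3, 1.1]
finger_gap: 0.0824
t 25.52 pos [0.6123 0.2711 0.051 ] dp [-0.0005 -0.0008  0.001 ] dr [0.0016 0.0001 0.0001] q6 -0.09
time_s: 26.65
position: [0.6117, 0.2709, 0.0499]
tool_rot: [-0.0, 0.545, 0.839, -0.0]
ft_force: [-0.1, 0.1, -0.8]
finger_gap: 0.0316
```

```bash
python3 -m creep '[{"delta_pos":[0,0,-0.015],"delta_rot":[0,0,0]},{"delta_pos":[0,0,-0.05],"delta_rot":[0,0,0]},{"delta_pos":[0,0,-0.09],"delta_rot":[0,0,0]},{"delta_pos":[0,0,-0.125],"delta_rot":[0,0,0]},{"delta_pos":[0,0,-0.14],"delta_rot":[0,0,0]},{"delta_pos":[0,0,-0.14],"delta_rot":[0,0,0]},{"delta_pos":[0,0,-0.14],"delta_rot":[0,0,0]}]'; python3 go.py .4825 -.0668 .19 90
```

```text
time_s: 27.52
position: [0.611, 0.2706, 0.1885]
tool_rot: [-0.001, 0.545, 0.839, -0.001]
ft_force: [0.5, -0.2, -2.7]
finger_gap: 0.0314
t 27.52 pos [0.611  0.2706 0.1885] dp [-0.2559 -0.2547 -0.001 ] dr [-2.20e-03  3.00e-04  4.19e-01] q6 -0.09
```

```bash
python3 -m creep '[{"delta_pos":[-0.01,-0.01,0],"delta_rot":[0,0,0.01]},{"delta_pos":[-0.035,-0.035,0],"delta_rot":[0,0,0.06]},{"delta_pos":[-0.07,-0.07,0],"delta_rot":[0,0,0.12]},{"delta_pos":[-0.105,-0.105,0],"delta_rot":[0,0,0.18]},{"delta_pos":[-0.14,-0.14,0],"delta_rot":[0,0,0.24]},{"delta_pos":[-0.175,-0.175,0],"delta_rot":[0,0,0.3]},{"delta_pos":[-0.21,-0.21,0],"delta_rot":[0,0,0.36]},{"delta_pos":[-0.238,-0.237,0],"delta_rot":[0,0,0.4]},{"delta_pos":[-0.251,-0.25,0],"delta_rot":[0,0,0.419]},{"delta_pos":[-0.256,-0.255,0],"delta_rot":[0,0,0.419]},{"delta_pos":[-0.256,-0.255,0],"delta_rot":[0,0,0.419]},{"delta_pos":[-0.256,-0.255,0],"delta_rot":[0,0,0.419]}]'; python3 -m creep '[{"delta_pos":[0,0,0.03],"delta_rot":[0,0,0]},{"delta_pos":[0,0,0.065],"delta_rot":[0,0,0]},{"delta_pos":[0,0,0.085],"delta_rot":[0,0,0]},{"delta_pos":[0,0,0.09],"delta_rot":[0,0,0]},{"delta_pos":[0,0,0.09],"delta_rot":[0,0,0]},{"delta_pos":[0,0,0.09],"delta_rot":[0,0,0]}]'; python3 go.py .4825 -.0668 .0622 90
python3 - <<'E'
from h import *
p,d=snapshot("side");cv2.imwrite("pics/s_vial.png",cv2.resize(p[150:350,220:450,::-1],None,fx=3,fy=3))
E
```

```text
time_s: 29.02
position: [0.4832, -0.0659, 0.1898]
tool_rot: [-0.0, 0.707, 0.708, 0.0]
ft_force: [0.9, -0.8, -1.3]
finger_gap: 0.0316
time_s: 29.78
position: [0.4835, -0.0667, 0.1007]
tool_rot: [0.001, 0.707, 0.707, 0.0]
ft_force: [-0.4, -0.4, -1.6]
finger_gap: 0.0313
t 29.77 pos [ 0.4835 -0.0667  0.1007] dp [-0.0001 -0.001   0.0385] dr [0.0013 0.0003 0.0003] q6 -0.26
```

View pics/s_vial.png

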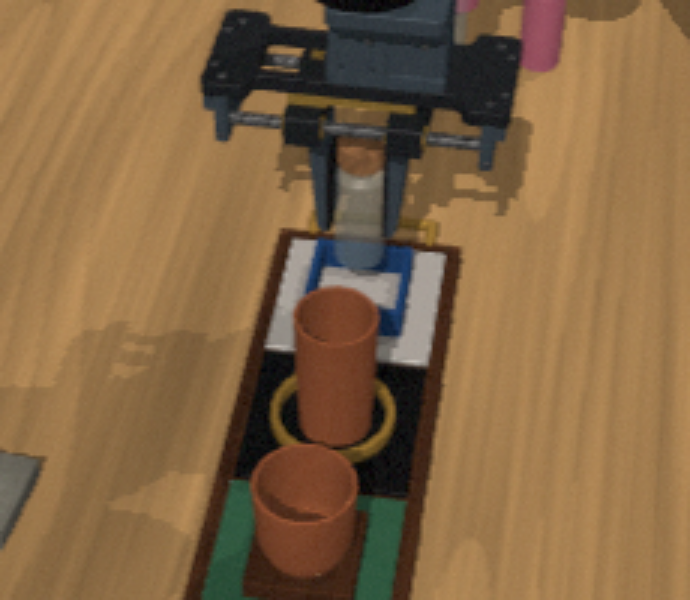

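The picture shows the vial held upright, its foot (358,262) over the blue collar (360,290). The tall cup stands in the ring (335,420) and the short cup on the coaster (305,510). Now lower the vial.

```bash
python3 -m creep '[{"delta_pos":[0,0,0.012],"delta_rot":[0,0,0]},{"delta_pos":[0,0,0.023],"delta_rot":[0,0,0]},{"delta_pos":[0,0,0.031],"delta_rot":[0,0,0]},{"delta_pos":[0,0,0.036],"delta_rot":[0,0,0]},{"delta_pos":[0,0,0.038],"delta_rot":[0,0,0]},{"delta_pos":[0,0,0.038],"delta_rot":[0,0,0]},{"delta_pos":[0,0,0.038],"delta_rot":[0,0,0]}]'; python3 go.py .4825 -.0668 .0622 90
```

```text
time_s: 30.7
position: [0.483, -0.0668, 0.062]
tool_rot: [0.0, 0.707, 0.707, 0.0]
ft_force: [-1.3, 0.5, -1.2]
finger_gap: 0.0311
t 30.7 pos [ 0.483  -0.0668  0.062 ] dp [-0.     -0.0005 -0.0002] dr [0.0003 0.0001 0.    ] q6 -0.26
```

```bash
python3 -m creep '[{"delta_pos":[0,0,0.0005],"delta_rot":[0,0,0]},{"delta_pos":[0,0,0.0005],"delta_rot":[0,0,0]}]';python3 -m creep '[{"delta_pos":[0,0,0],"delta_rot":[0,0,0]},{"delta_pos":[0,0,0],"delta_rot":[0,0,0]},{"delta_pos":[0,0,0],"delta_rot":[0,0,0]},{"delta_pos":[0,0,0],"delta_rot":[0,0,0]},{"delta_pos":[0,0,0],"delta_rot":[0,0,0]},{"delta_pos":[0,0,-0.03],"delta_rot":[0,0,0]},{"delta_pos":[0,0,-0.08],"delta_rot":[0,0,0]},{"delta_pos":[0,0,-0.13],"delta_rot":[0,0,0]},{"delta_pos":[0,0,-0.16],"delta_rot":[0,0,0]},{"delta_pos":[0,0,-0.16],"delta_rot":[0,0,0]},{"delta_pos":[0,0,-0.16],"delta_rot":[0,0,0]}]' 70; python3 - <<'E'
from fit import *
import fit
T=dict(short_cup=(.478,.15,.076,.086),tall_cup=(.48,.042,.097,.107),cork_vial=(.4825,-.0668,.098,.11),coaster=(.478,.15,.02,.031),steel_cup=(.46,.341,.083,.096),slate=(.677,.128,.009,.02),black_vial=(.463,-.356,.087,.098))
for n in("scene","side","wrist"):
    o=get_obs();p,d=snapshot(n);cv2.imwrite(f"pics/{n}_end.png",p[:,:,::-1]);u,v,P=cloud(cam(n,o),d)
    for t,(x,y,a,b) in T.items():
        Q=P[(np.hypot(P[:,0]-x,P[:,1]-y)<.055)&(P[:,2]>a)&(P[:,2]<b)]
        if len(Q)>20:print(n,t,len(Q),*[np.round(k,1) for k in cv2.minEnclosingCircle(Q[:,:2].astype(np.float32)*1000)],np.percentile(Q[:,2],95).round(4))
E
```

```text
time_s: 30.95
position: [0.483, -0.0668, 0.0617]
tool_rot: [0.0, 0.707, 0.707, 0.0]
ft_force: [-1.9, -0.0, 4.3]
finger_gap: 0.0317
time_s: 32.33
position: [0.4825, -0.0666, 0.2207]
tool_rot: [-0.0, 0.707, 0.707, -0.0]
ft_force: [-0.9, 0.3, -0.3]
finger_gap: 0.0641
scene short_cup 173 [477.3 150.9] 29.5 0.0824
scene tall_cup 155 [478.3  41.1] 26.3 0.1033
scene cork_vial 156 [481.1 -67. ] 16.0 0.1058
scene coaster 344 [479.  149.4] 41.5 0.0281
scene steel_cup 205 [457.5 345.3] 26.4 0.0906
scene slate 1116 [681.4 133.7] 42.1 0.0151
scene black_vial 116 [ 463.1 -352.7] 16.8 0.0942
side short_cup 217 [476.8 152. ] 30.5 0.0816
side tall_cup 163 [478.5  42.6] 27.1 0.1023
side cork_vial 152 [482.  -67.8] 17.3 0.1046
side coaster 509 [476.1 151. ] 42.8 0.0298
side steel_cup 313 [456.9 347. ] 25.3 0.0908
side slate 1005 [682.5 134.7] 43.7 0.0154
wrist tall_cup 968 [480.2  41.6] 25.0 0.1023
wrist cork_vial 1233 [482.9 -67.7] 14.9 0.1042
wrist coaster 43 [470.5 118.2] 21.6 0.0227
wrist slate 2090 [680.2 115.3] 33.7 0.0143
```

View pics/scene_end.png

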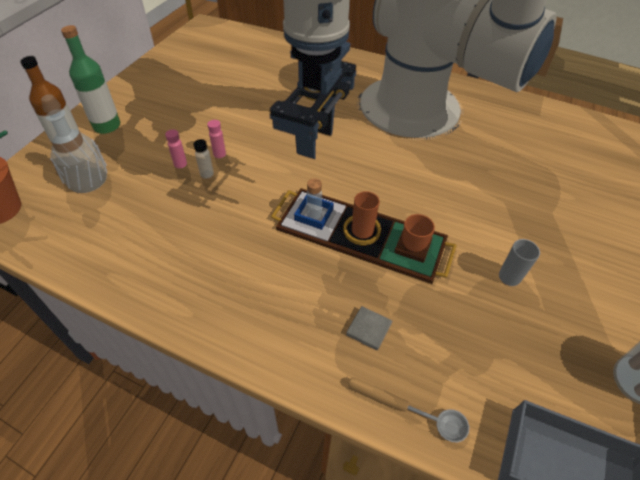

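View pics/side_end.png

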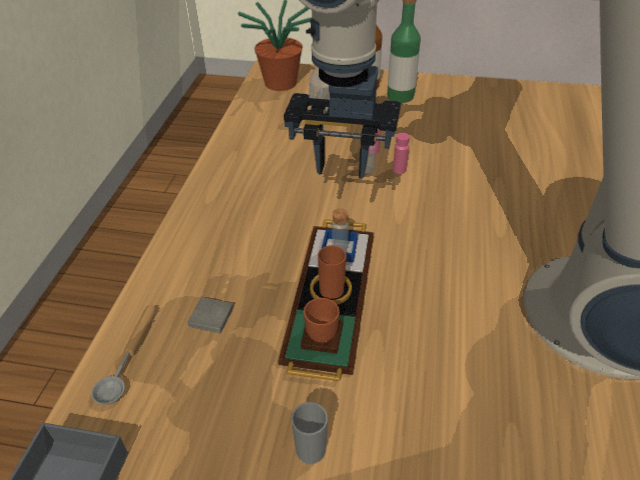

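Both pictures show everything standing in its place. In the scene picture the vial is at (314,195), the tall cup at (365,215) and the short cup at (417,235). The look-alikes stand where they were, and the gripper is clear.

```bash
python3 -c "
from cell import *
print(job_done(),get_obs()['time_s'])"
```

```text
the job is handed in; nothing more can be done
the job is handed in; nothing more can be done
```

The tray is loaded and the job is handed in at about 32.5 s of the 112 s. I worked in the order asked: walnut coaster on the green pad, short cup on it, tall cup in the brass ring, cork vial in the blue collar.

**Position checks:** These come from camera depth and are good to about 2 mm.
- **Coaster:** measured before the cup went on it, it lay flat and square, about 1.5 mm from the pad's centre.
- **Short cup:** within about 2 mm of the coaster's centre.
- **Tall cup:** within about 2 mm of the ring's centre.
- **Cork vial:** upright, about 1 mm from the collar's centre. Its cork top was at 104–106 mm, as expected when it stands on the plate.

**Look-alikes:** The steel cup, black-capped vial and slate coaster look unmoved in the before and after scene pictures. I did not measure them precisely at the start. The side camera's final view of the black-capped vial was blocked by the gripper, so only the scene camera confirms that one.

**Forces:** The readings I saw stayed under 6 N. The cameras differed from each other by about 1–3 mm, and no check failed. The hand-in call gave no verdict.

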